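# Hang the dial thermometer on the rail's keeper hook

## Robot

A 6-joint arm with a two-finger parallel gripper is mounted at the origin on the work surface. World frame = base frame: x ahead of the robot, y to its left, z up, the work surface at z = 0. Lengths are in m, angles in degrees, forces in N, time in s.
With the tool pointing down it reaches from about 0.375 to 0.9 m from the base axis. Payload 3.1 kg.
Tool frame: the origin (TCP) lies at the very end of the fingers, on their centre line; the grasp point (between the pads) lies behind it (bot.grip_depth is the z of the grasp point in the tool frame, in m); z points along the fingers, y is the direction in which the jaws open and shut (so a half turn about z gives the same grasp; the last joint's range is limited). The gripper opens to 87 mm and grips with 3 to 60 N. Pads are 19 mm wide; open, the fingers measure 117 mm over their backs; the gripper's body (75 mm by 190 mm) begins 51 mm behind the grasp point.
Start: joints at [-87.29, 30.224, 82.088, -0, 67.689, -10.227], TCP at [0.14, -0.609, 0.223] pointing down, gripper open.
Joint ranges: [-176.69, 176.69], [-43.24, 126.21], [12.49, 139.97], [-82, 262], [0, 151.66], [-163.58, 163.58]. Speed limits (degrees/s): [159.86, 159.86, 180, 180, 180, 180].

## Interface

Orientations are given as a 3x3 rotation matrix whose columns are the frame's x, y, z axes.
In Python, from rig import bot, vision gives the robot as it stands. The module is installed in compiled form; this text tells all that it offers.
- The arm moves only by the shell command python3 -m jog 'ROWS'. ROWS is JSON, a list of rows, each a list of 3 entries, a list of its own where there are three numbers: the shift along the tool's x, y, z in mm, then the turn, a rotation vector about the tool's x, y, z in degrees, then the closure, from 0 (fully open) to 1 (shut). In form: [[[dx, dy, dz], [wx, wy, wz], fingers], ...]. A call has 1 to 12 rows; each row is the pose to reach, as a shift and turn from the pose commanded when the call began, along the tool's axes at that moment; what a row does not reach only later rows make up. A row lasts 1/12 s, in which the tool goes at most 41.7 mm and 7.16 degrees, less where a joint would pass 70% of its speed; a pose out of reach is approached as far as the arm can. A call with a gripper value outside its range is refused whole. The fingers move at their own pace and stop on an object; the grip force is fixed at half the most. Time passes only in rows, so rows that repeat a pose let the fingers close. It gives the time, the measured TCP pose, the force and the opening at its end, in the units of the state.
- bot.read_state(): the state, without advancing time (a new reading comes with each control period).
- vision.capture(name): name is "scene" or "top"; returns the picture (420x560x3 uint8, red, green, blue); there is no depth.
- vision.camera_info(name): a dict with "intrinsics" (3x3 intrinsics, pixels), "dist" ([k1, k2, p1, p2, k3] as OpenCV has them; the pictures are not rectified), "camera_from_world" (4x4, takes a point from world to camera coordinates). Camera axes: x right, y up, looking along -z (the intrinsics and any distortion apply to the point x, -y, -z); pixel columns grow to the right and rows downward; lengths in m; the calibration is good to about 2 mm. A picture is of the moment at which its call begins. camera_info takes no time and is no camera call.
- bot.hand_in(): hands the job in, once; it reports no verdict.
The state is a dict: "time_s": time; "joint_positions": joint angles; "qvel": joint speeds; "tau": joint torques, N m; "position": TCP position; "tcp_rot": TCP orientation; "force": force on the tool from outside, world axes, zero at the start; "moment": the same for the moment, N m; "opening": opening from 0.0 (shut) to 1.0 (fully open).
Only numpy, scipy, OpenCV 4.12 (cv2) and the standard library are available. Lean on these libraries where they do the work, as an engineer would, in place of code of your own. Each camera call takes 0.05 s, during which the arm holds its last target. There are 200 camera calls.

## Task

Hang the square dial thermometer on the middle hook of the utensil rail, with its dial facing out, away from the rail. Ease its wire bail down past the hook's spring keeper and press it surely but gently home against the bottom of the hook, with the keeper sprung shut over it; feel your way, as the worn hook may sit a little high or low and must not be bent further. Let go, leave it hanging still and upright, and leave the other things where they stand.

Things in the scene. Friction and masses are not known exactly. Their poses are not given: they have to be found in the camera images.
- thermometer: Dial thermometer to hang, 0.16 kg: square steel case 58 wide (y) x 20 deep (x) x 64 high, standing on its foot (40 x 58 x 5), rigid 4 mm wire loop (bail) on top, 97 high in all. Origin: centre of the underside, z up, +x the way the round white dial faces (the -x face is a blank plate). Grip it by the flat sides 58 apart, 2 to 10 below the case top.
- bail (a point): Middle of the underside of the bail's top wire, the line that rests on the hook: 93 mm above the thermometer's origin, same axes. The wire is 4 mm thick and runs along y. The opening below it is 29 mm high (down to the case top) and 28 mm wide. A push of about 10 N, held a moment, seats it on the hook.
- dial (a point): Centre of the dial face, 13.5 mm in front (+x) of the thermometer's origin and 34.5 mm above it; same axes.
- rail: Fixed steel utensil rail: base plate 110 x 340 x 6, two posts 236 high, 12 mm bar 300 long at height 218; a small spoon and a skimmer hang on plain hooks 110 mm either side of the middle hook (not meant). Origin: table level under the middle of the bar. +x points out, as the hooks do; y along the bar; z up.
- hook_seat (a point): Nominal seat of the middle hook (14 wide), 40 out from the bar, 220 above the table, axes of the rail. Bent by use, the real floor, tip and keeper lie up to 6 mm higher or lower: not measured, feel for it. Floor: 8 long in x (-3.5 to 4.5), on a 4 thick arm from the bar's clamp; shank behind it 15 high; tip before it 3 thick, flared to x = 10, 9 high. Open from above.
- keeper (a joint): Spring keeper leaf of the middle hook, rad, 0 shut: hinged 14 above the floor on the shank, it slopes to 6 above the floor, 2 short of the tip. The wire pressed down swings it aside to 0.2 to 0.5; it springs shut over the wire on the floor. It takes 4 to 10 N, more than the weight; the push then drops, and the wire meets the hard floor. Over 20 N bends the hook.
- timer: Bystander: white kitchen timer, 26 x 70 x 72, round knob on one side, no bail. Origin: centre of the underside.
- bowl: Bystander: steel mixing bowl, 170 across, 75 high. Origin: centre of the underside.
- jug: Bystander: white plastic jug, 96 across, 130 high, with a handle. Origin: centre of the underside.
- salt: Bystander: glass salt jar, 54 across, 100 high. Origin: centre of the underside.
- ring: Bystander: steel pastry ring, 72 across, 45 high. Origin: centre of the underside.
- spoon: Bystander: steel serving spoon, 200 long, lying along its x. Origin: centre of the underside.
- tin: Bystander: plain tin, 64 across, 85 high. Origin: centre of the underside.

How it is judged (in metres and radians):
On the way, in this order (a step that is already met when the one before it is completed fails the run):
1. the thermometer is picked up off the table (height (world z) of thermometer above 0.04 m), for 0.1 s.
2. with the dial facing out, the bail pushes the hook's keeper aside (value of joint keeper above 0.15 rad and x of dial in the frame of hook_seat above 0.006 m and angle between the x axis of thermometer and the x axis of hook_seat, either way round below 0.3 rad).
3. the bail is pressed home onto the hook's floor, keeper shut over it (contact force between thermometer and rail above 7 N and value of joint keeper below 0.1 rad and x of dial in the frame of hook_seat above 0.006 m and angle between the x axis of thermometer and the x axis of hook_seat, either way round below 0.3 rad), for 0.05 s.
At the end, for the whole second after the job is handed in: The thermometer hangs at rest on the middle hook, bail wire on the hook's floor (within 6 mm of the seat in x, 12 in y, 7.5 mm above to 8.5 below nominal), keeper shut over it (below 0.05 rad), dial facing out within 0.3 rad, upright within 0.12 rad (x of bail in the frame of hook_seat between -0.006 and 0.006 m and y of bail in the frame of hook_seat between -0.012 and 0.012 m and x of dial in the frame of hook_seat above 0.006 m and angle between the x axis of thermometer and the x axis of hook_seat, either way round below 0.3 rad and z of bail in the frame of hook_seat between -0.0085 and 0.0075 m and value of joint keeper below 0.05 rad and contact force between thermometer and rail above 0.5 N and angle between thermometer's own z axis and vertical below 0.12 rad and linear speed of thermometer below 0.03 m/s); the robot touches nothing.
It fails at once if the rail or its hook is pressed with more than 20 N by the thermometer (contact force between thermometer and rail above 20 N).
It fails at once if the robot presses on the rail with more than 15 N (contact force between any of the fingers, the arm and rail above 15 N).
It fails at once if a bystander is shifted by more than 30 mm (distance of any of timer, bowl, jug, salt, ring, spoon, tin from where it was at the start of the episode above 0.03 m).
It also fails if it takes over 69 s, if anything falls off the work surface, if the arm or the gripper's body presses on something with over 40 N, if the wrist force passes 120 N, or if a joint passes its speed limit or range.

## Working session

There is one attempt and no reset: what is moved stays moved. The work goes in short steps, Python scripts to look and compute and a shell command to move; the robot and the scene stay as the last step left them, time stands still between calls to the robot, and variables do not carry over. Pictures are saved under pics/ and viewed, about 8 in all and at most 12, crops included, and the job is handed in when it is done.

```bash
mkdir -p pics; python3 - <<'E'
from rig import bot, vision
import cv2, numpy as np
for n in("scene","top"):
    im=vision.capture(n); cv2.imwrite(f"pics/{n}0.png",cv2.resize(im[:,:,::-1],(784,588),interpolation=cv2.INTER_CUBIC))
    np.save(f"{n}0.npy",im)
    c=vision.camera_info(n); print(n,c)
s=bot.read_state(); print(s, bot.grip_depth)
E
```

```text
scene {'intrinsics': array([[412.19917367,   0.        , 278.38050207],
       [  0.        , 412.19917367, 208.69249666],
       [  0.        ,   0.        ,   1.        ]]), 'dist': array([-0.07231821,  0.        ,  0.        ,  0.        ,  0.        ]), 'camera_from_world': array([[-0.86124587,  0.50817126, -0.00418534,  0.48348601],
       [-0.33790957, -0.56649707,  0.75159709,  0.07579554],
       [ 0.37956906,  0.64872416,  0.6596092 , -1.49465102],
       [ 0.        ,  0.        ,  0.        ,  1.        ]])}
top {'intrinsics': array([[488.48675846,   0.        , 281.44617274],
       [  0.        , 488.48675846, 204.32135018],
       [  0.        ,   0.        ,   1.        ]]), 'dist': array([-0.01119604,  0.        ,  0.        ,  0.        ,  0.        ]), 'camera_from_world': array([[ 0.00154495, -0.99998167,  0.00585482,  0.03126283],
       [ 0.9987732 ,  0.00183281,  0.04948469, -0.58060848],
       [-0.04949452,  0.00577119,  0.99875772, -1.31704789],
       [ 0.        ,  0.        ,  0.        ,  1.        ]])}
{'time_s': 0.1, 'joint_positions': array([-8.72886287e+01,  3.02737372e+01,  8.21475054e+01,  1.48630189e-04,
        6.76861519e+01, -1.02277834e+01]), 'qvel': array([-0.08232648, -0.12731945, -0.03739807,  0.02518726, -0.08582944,
       -0.00910276]), 'tau': array([-2.49628711e-04, -4.40984774e+01, -1.77150679e+01,  6.34505949e-02,
        5.33890666e-02, -4.53953658e-05]), 'position': array([ 0.13994175, -0.60848833,  0.22167695]), 'tcp_rot': array([[ 9.74608638e-01,  2.23915153e-01, -8.62701204e-05],
       [ 2.23914919e-01, -9.74606897e-01,  1.87240134e-03],
       [ 3.35179579e-04, -1.84417569e-03, -9.99998243e-01]]), 'force': array([0.49273881, 1.47045308, 0.01588937]), 'moment': array([-0.01069739, -0.02793633,  0.02269288]), 'opening': 0.9979122810905293} -0.0187
```

View pics/scene0.png

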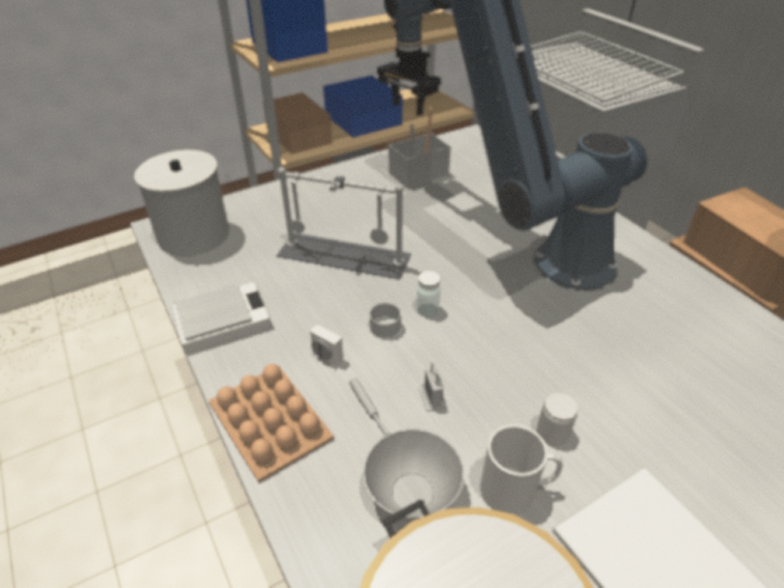

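View pics/top0.png

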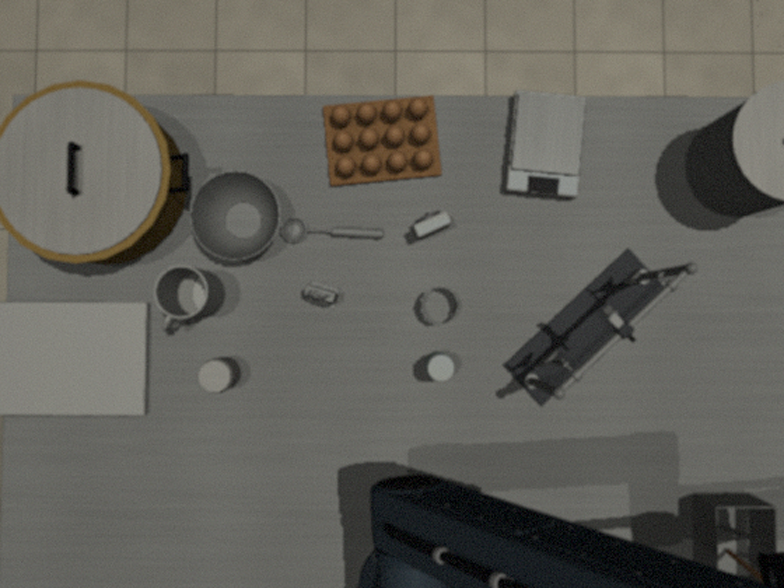

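The scene view shows the thermometer near (433,388), the timer at (326,345) and the rail at (340,220). In the top view the thermometer is at (322,293) and the rail around (600,325). Next I'll take close crops of the thermometer and rail in one mosaic.

```bash
cat > h.py <<'E'
import numpy as np, cv2
from rig import bot, vision
def proj(n,P):
    c=vision.camera_info(n);T=c["camera_from_world"];P=np.atleast_2d(P)
    q=P@T[:3,:3].T+T[:3,3]; q=q*[1,-1,-1]
    return cv2.projectPoints(q.reshape(-1,1,3),np.zeros(3),np.zeros(3),c["intrinsics"],np.array(c["dist"]))[0].reshape(-1,2)
def ray(n,uv):
    c=vision.camera_info(n);T=c["camera_from_world"]
    p=cv2.undistortPoints(np.array(uv,float).reshape(-1,1,2),c["intrinsics"],np.array(c["dist"])).reshape(-1,2)
    d=np.c_[p[:,0],-p[:,1],-np.ones(len(p))]@T[:3,:3]
    return -T[:3,:3].T@T[:3,3], d
def atz(n,uv,z):
    o,d=ray(n,uv); return o+d*((z-o[2])/d[:,2])[:,None]
def tri(uvs,uvt):
    o1,a=ray("scene",uvs);o2,b=ray("top",uvt);a=a[0]/np.linalg.norm(a);b=b[0]/np.linalg.norm(b)
    A=np.c_[a,-b];t=np.linalg.lstsq(A,o2-o1,rcond=None)[0]
    p,q=o1+a*t[0],o2+b*t[1];return (p+q)/2,np.linalg.norm(p-q)
def crop(im,x,y,w,h,s):
    c=im[y:y+h,x:x+w,::-1]; c=cv2.resize(c,(w*s,h*s),interpolation=cv2.INTER_CUBIC)
    c=cv2.convertScaleAbs(c,alpha=1.4,beta=5)
    for i in range(x-x%10+10,x+w,10): cv2.putText(c,str(i),((i-x)*s,8),0,.3,(0,0,255),1);cv2.line(c,((i-x)*s,10),((i-x)*s,14),(0,0,255),1)
    for j in range(y-y%10+10,y+h,10): cv2.putText(c,str(j),(0,(j-y)*s+3),0,.3,(0,0,255),1);cv2.line(c,(18,(j-y)*s),(22,(j-y)*s),(0,0,255),1)
    return c
E
python3 - <<'E'
from h import *
s=np.load("scene0.npy");t=np.load("top0.npy")
a=np.hstack([crop(s,195,115,105,85,4),crop(t,350,170,95,85,4)[:, :380]])
a=np.hstack([crop(s,195,115,105,85,4)[:,:420],crop(t,352,172,150,125,3)[:340,:380]])
b=np.hstack([crop(s,295,255,30,40,6),crop(t,205,190,50,40,6),crop(s,215,225,35,40,6)[:, :]])
W=800;f=lambda m:np.hstack([m,np.zeros((m.shape[0],W-m.shape[1],3),np.uint8)]) if m.shape[1]<W else m[:,:W]
cv2.imwrite("pics/m1.png",np.vstack([f(a),f(b)]))
E
```

```text
(no output)
```

View pics/m1.png

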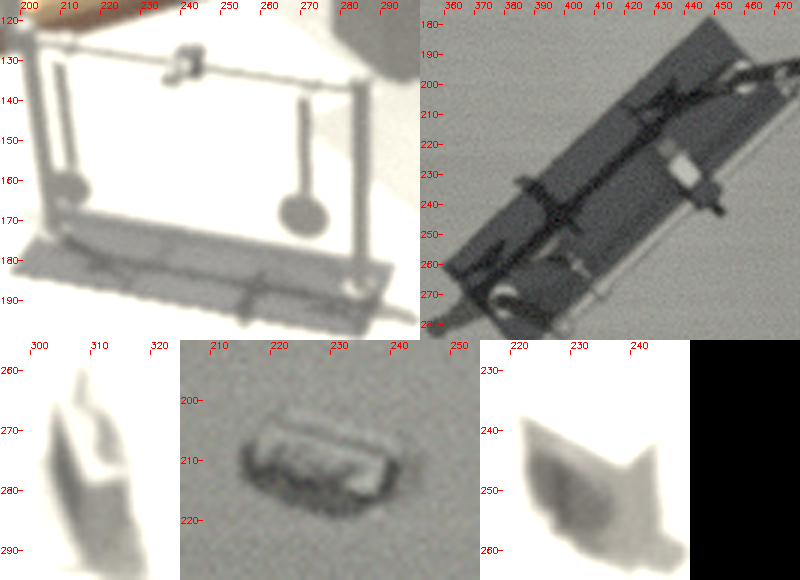

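The rail's hooks point to the upper left in the top view, with a shiny keeper at about (438,228) and the clamp at (450,241). The thermometer's dial direction isn't clear from this. I'll fit the poses and zoom without saturating, averaging several frames.

```bash
cat > fit.py <<'E'
from h import *
from scipy.optimize import least_squares
base_t=[(448.7,177.7),(359.7,259),(386.4,289)]
base_s=[(198,182),(210,168),(292,181),(285,199)]
# rail: base corners: front=+x. local (x,y): top view: upper=(+55,-170)...
def R(yaw): c,s=np.cos(yaw),np.sin(yaw); return np.array([[c,-s,0],[s,c,0],[0,0,1]])
def pts(p):
    x,y,yaw,ox,py=p; L=np.array
    loc=L([[ox+.055,-.17,.006],[ox+.055,.17,.006],[ox-.055,.17,.006],[ox-.055,-.17,.006],[0,-py,.236],[0,py,.236],[0,0,0],[.04,0,.22]])
    return loc@R(yaw).T+[x,y,0]
def res(p):
    P=pts(p);T=proj("top",P);S=proj("scene",P);r=[]
    for i,u in zip([0,1,2],base_t): r+=list(T[i]-u)
    for i,u in zip([0,3,2,1],[(198,182),(210,168),(292,181),(285,199)]): r+=list(S[i]-u)
    for i,u in zip([4,5],[(494,191),(400,281)]): r+=list(T[i]-u)
    for i,u in zip([4,5],[(200.7,123.6),(286,134)]): r+=list(S[i]-u)
    return np.array(r)
if __name__=="__main__":
    f=least_squares(res,[.55,-.3,np.radians(45),0,.15],loss="soft_l1")
    print("rail",f.x,np.degrees(f.x[2]),np.round(res(f.x),1)); P=pts(f.x);print("seat",P[-1],proj("top",P[-1]),proj("scene",P[-1]))
    print("therm table pts",atz("top",[(217,207),(240,214),(230,209)],0.064),atz("scene",[(309,283)],0.04))
    n=8
    S=np.mean([vision.capture("scene").astype(float) for _ in range(n)],0);T=np.mean([vision.capture("top").astype(float) for _ in range(n)],0)
    np.save("S.npy",S);np.save("T.npy",T)
    def c(im,x,y,w,h,s,g): return crop(np.clip(im*g,0,255).astype(np.uint8),x,y,w,h,s)
    r1=np.hstack([c(S,290,253,40,45,6,.5),c(T,205,188,50,45,6,1),c(S,225,120,36,45,6,.5)])
    r2=np.hstack([c(T,415,200,60,50,6,1),c(S,185,110,60,50,6,.5)])
    w=max(r1.shape[1],r2.shape[1]);f=lambda m:np.pad(m,((0,0),(0,w-m.shape[1]),(0,0)))
    cv2.imwrite("pics/m2.png",np.vstack([f(r1),f(r2)]))
E
python3 fit.py
```

```text
rail [ 0.49971444 -0.34332596  0.74283431  0.00500787  0.15008386] 42.56127090680108 [-0.5 -1.3 -1.5  1.1 -0.8  0.9 -1.2 -0.4 -1.  -3.   1.5 -0.9  0.2 -0.6
  0.8 -0.1 -0.8 -0.7  0.1 -4.5 -1.1 -2.2]
seat [ 0.52917662 -0.31627083  0.22      ] [[433.04874497 222.43477386]] [[237.73365433 135.38571145]]
therm table pts [[0.57075092 0.20145491 0.064     ]
 [0.55250398 0.14107697 0.064     ]
 [0.56556592 0.1673538  0.064     ]] [[0.58094443 0.19759753 0.04      ]]
```

View pics/m2.png

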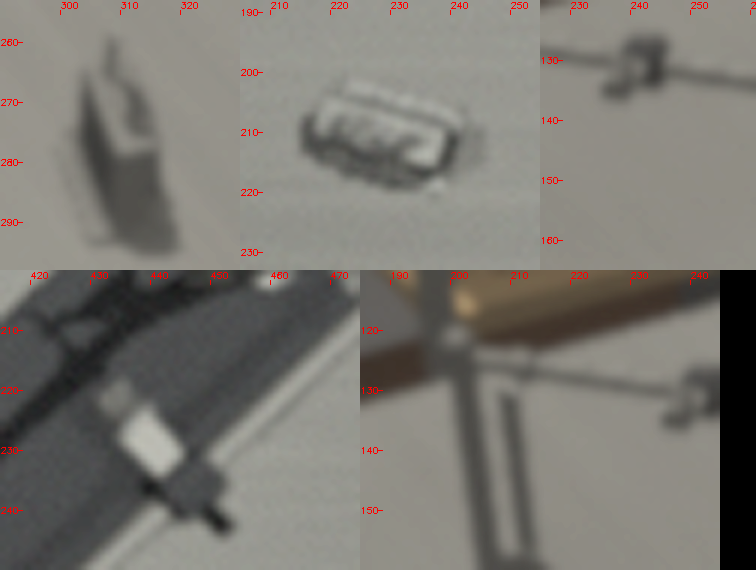

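```bash
cat > tfit.py <<'E'
from h import *
from fit import R
from scipy.optimize import least_squares
def box(p,lx,ly,z0,z1):
    x,y,yaw=p;L=np.array([[a*lx/2,b*ly/2,z] for z in(z0,z1) for a,b in((1,-1),(1,1),(-1,1),(-1,-1))]);return L@R(yaw).T+[x,y,0]
def bail(p): return np.array([[0,-.016,.064],[0,-.016,.095],[0,.016,.095],[0,.016,.064]])@R(p[2]).T+[p[0],p[1],0]
if __name__=="__main__":
    def res(p):
        q=box(p,.02,.058,.005,.064);S=proj("scene",q[[4,5,6]]);
        b=proj("scene",bail(p)[1])
        return np.r_[(S-[(303,265),(308.5,279.3),(315.7,278.5)]).ravel()]
    f=least_squares(res,[.565,.17,.2]);p=f.x;print(p,np.degrees(p[2]),res(p).round(1))
    out=[]
    for n,A,(x,y,w,h) in(("scene",np.load("S.npy")*.8,(285,248,45,55)),("top",np.load("T.npy")*1.3,(202,185,50,50))):
        s=8;im=cv2.resize(np.clip(A,0,255).astype(np.uint8)[y:y+h,x:x+w,::-1],None,fx=s,fy=s,interpolation=cv2.INTER_CUBIC)
        raw=im.copy()
        def dr(P,closed,col): cv2.polylines(im,[(((proj(n,P)-[x,y])+.5)*s).round().astype(int)],closed,col,1)
        c=box(p,.02,.058,.005,.064);g=box(p,.04,.058,0,.005)
        dr(c[4:],True,(0,0,255));[dr(c[[i,i+4]],False,(0,0,255)) for i in range(4)];dr(g[4:],True,(0,255,0));dr(bail(p),False,(255,0,0))
        out.append(cv2.resize(im,(400,400)))
    cv2.imwrite("pics/t.png",np.hstack(out))
E
python3 tfit.py
```

```text
[ 0.56960376  0.17943099 -0.3034001 ] -17.383545056972086 [-0.2 -1.   0.1  0.7  0.1  0.2]
```

View pics/t.png

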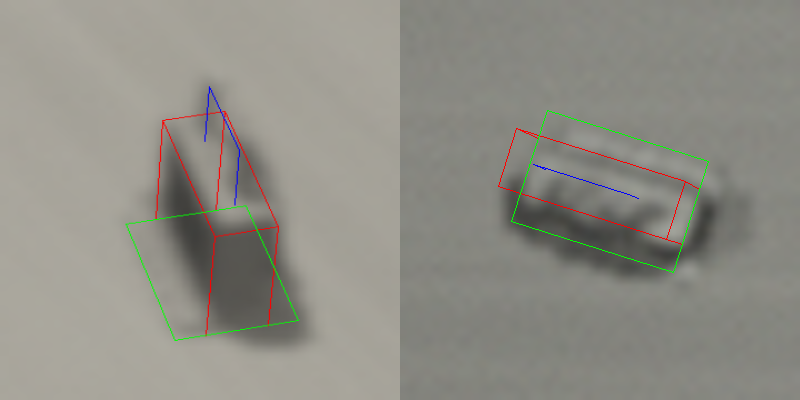

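The fit puts the thermometer at about (0.568, 0.178) m with a yaw of -17.4° or that plus 180°. The scene camera sees a dark face on its +x side, so the dial probably faces -x, towards the robot. I'll grasp on that basis and check once it's lifted.

```bash
cat > go.py <<'E'
import sys,numpy as np
from rig import bot
from scipy.spatial.transform import Rotation as Ro
# usage: go.py x y z yaw : shift (mm, tool axes) + rotvec for tool down with tool x at yaw
x,y,z,w=map(float,sys.argv[1:5]);s=bot.read_state();A=s["tcp_rot"];c,n=np.cos(np.radians(w)),np.sin(np.radians(w))
B=np.array([[c,n,0],[n,-c,0],[0,0,-1]])
print("t",round(s["time_s"],2),"pos",s["position"].round(4),"yaw",np.degrees(np.arctan2(A[1,0],A[0,0])).round(2),"F",s["force"].round(2),"open",round(s["opening"],3),"j",s["joint_positions"].round(1))
print("shift",((np.array([x,y,z])-s["position"])@A*1000).round(1),"rot",np.degrees(Ro.from_matrix(A.T@B).as_rotvec()).round(2))
E
python3 go.py .567 .177 .40 162.6
```

```text
t 0.9 pos [ 0.1399 -0.6091  0.2226] yaw 12.94 F [ 0.04 -0.18  0.24] open 1.001 j [-87.3  30.2  82.1  -0.   67.7 -10.2]
shift [ 592.2 -670.5 -177.4] rot [  -0.      0.   -149.66]
```

```bash
python3 -m jog '[[[0,0,-40],[0,0,0],0],[[0,0,-80],[0,0,0],0],[[0,0,-120],[0,0,0],0],[[0,0,-160],[0,0,-7],0],[[10,-10,-177],[0,0,-14],0],[[30,-35,-177],[0,0,-21],0],[[56,-63,-177],[0,0,-28],0],[[82,-92,-177],[0,0,-35],0],[[108,-122,-177],[0,0,-42],0],[[135,-152,-177],[0,0,-49],0],[[162,-182,-177],[0,0,-56],0],[[188,-212,-177],[0,0,-63],0]]'; python3 go.py .567 .177 .40 162.6
```

```text
time_s: 1.9
position: [0.2763, -0.3584, 0.3997]
tcp_rot: [[0.238, 0.971, 0.001], [0.971, -0.238, -0.0], [-0.0, 0.001, -1.0]]
force: [1.1, -0.6, 0.6]
opening: 1.001
t 1.9 pos [ 0.2763 -0.3584  0.3997] yaw 76.25 F [ 1.12 -0.59  0.59] open 1.001 j [-66.6   5.9  90.    0.   84.1 -52.8]
shift [ 5.892e+02  1.551e+02 -3.000e-01] rot [ 2.000e-02  3.000e-02 -8.635e+01]
```

```bash
python3 -m jog '[[[38,10,0],[0,0,-7],0],[[76,20,0],[0,0,-14],0],[[114,30,0],[0,0,-21],0],[[152,40,0],[0,0,-28],0],[[190,50,0],[0,0,-35],0],[[228,60,0],[0,0,-42],0],[[266,70,0],[0,0,-49],0],[[304,80,0],[0,0,-56],0],[[342,90,0],[0,0,-63],0],[[380,100,0],[0,0,-70],0],[[418,110,0],[0,0,-77],0],[[456,120,0],[0,0,-84],0]]'; python3 go.py .567 .177 .16 162.6
```

```text
time_s: 2.9
position: [0.5034, 0.0548, 0.3998]
tcp_rot: [[-0.942, 0.337, 0.001], [0.337, 0.942, -0.0], [-0.001, -0.0, -1.0]]
force: [0.6, -0.7, -0.3]
opening: 0.999
t 2.9 pos [0.5034 0.0548 0.3998] yaw 160.31 F [ 0.63 -0.75 -0.25] open 0.999 j [ -6.4  11.1  83.7  -0.   85.2 -76.7]
shift [-18.6 136.5 239.8] rot [-0.    0.04 -2.29]
```

```bash
python3 -m jog '[[[-5,40,0],[0,0,-2.3],0],[[-10,80,0],[0,0,-2.3],0],[[-16,115,20],[0,0,-2.3],0],[[-19,136,55],[0,0,-2.3],0],[[-19,136,95],[0,0,-2.3],0],[[-19,136,135],[0,0,-2.3],0],[[-19,136,175],[0,0,-2.3],0],[[-19,136,210],[0,0,-2.3],0],[[-19,136,240],[0,0,-2.3],0],[[-19,136,240],[0,0,-2.3],0]]'; python3 go.py .567 .177 .042 162.6
python3 - <<'E'
from h import *
T=np.mean([vision.capture("top").astype(float) for _ in range(3)],0);S=np.mean([vision.capture("scene").astype(float) for _ in range(3)],0)
a=crop(np.clip(T,0,255).astype(np.uint8),190,165,65,65,6);b=crop(np.clip(S*.7,0,255).astype(np.uint8),280,230,65,65,6)
cv2.imwrite("pics/a.png",np.hstack([a,b])); p=np.array([.567,.177,.064]);print(proj("top",p),proj("scene",p))
E
```

```text
time_s: 3.73
position: [0.5626, 0.1734, 0.1533]
tcp_rot: [[-0.952, 0.305, -0.014], [0.305, 0.952, -0.002], [0.013, -0.006, -1.0]]
force: [-0.9, 0.4, 0.4]
opening: 0.996
t 3.73 pos [0.5626 0.1734 0.1533] yaw 162.23 F [-0.88  0.38  0.36] open 0.996 j [  6.3  32.7  90.6  -0.   57.5 -66. ]
shift [ -4.5   5.4 111.2] rot [-0.32 -0.72 -0.37]
[[226.32219601 208.44664656]] [[309.47387928 270.25284468]]
```

View pics/a.png

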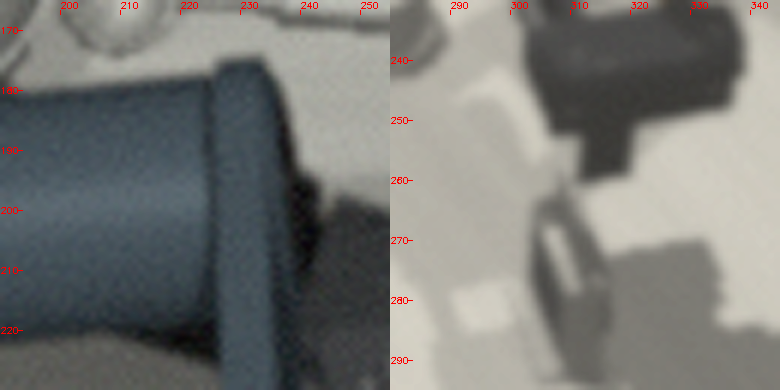

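```bash
python3 go.py .567 .177 .042 162.6; python3 - <<'E'
from h import *
s=bot.read_state();p=s["position"];A=s["tcp_rot"]
for y in(.0435,.0585):
  for x in(-.0095,.0095): print(y,x,proj("scene",p+A@[x,y,0]))
E
```

```text
t 4.03 pos [0.5693 0.1742 0.1622] yaw 162.24 F [-0.23  0.34 -0.05] open 0.997 j [  6.3  32.1  90.   -0.   57.6 -66. ]
shift [  3.7   1.7 120.2] rot [ 0.12  0.28 -0.36]
0.0435 -0.0095 [[311.05381683 257.92449862]]
0.0435 0.0095 [[318.36385547 256.65931541]]
0.0585 -0.0095 [[312.74770952 262.34935753]]
0.0585 0.0095 [[320.12934173 261.05587888]]
```

```bash
python3 -m jog '[[[4,-2,30],[0,0,0],0],[[4,-2,60],[0,0,0],0],[[4,-2,80],[0,0,0],0],[[4,-2,89],[0,0,0],0],[[4,-2,89],[0,0,0],0],[[4,-2,89],[0,0,0],0]]'; python3 go.py .567 .178 .042 162.6
python3 - <<'E'
from h import *
S=np.mean([vision.capture("scene").astype(float) for _ in range(4)],0)
b=crop(np.clip(S*.7,0,255).astype(np.uint8),280,235,70,70,8)
cv2.imwrite("pics/b.png",b)
s=bot.read_state();p=s["position"];A=s["tcp_rot"];print(p)
E
```

```text
time_s: 4.53
position: [0.5641, 0.1735, 0.0718]
tcp_rot: [[-0.952, 0.305, 0.002], [0.305, 0.952, 0.0], [-0.002, 0.001, -1.0]]
force: [1.2, 0.1, 0.0]
opening: 0.998
t 4.53 pos [0.5641 0.1735 0.0718] yaw 162.24 F [1.18 0.06 0.03] open 0.998 j [  6.3  39.3  94.    0.   46.5 -66. ]
shift [-1.3  5.1 29.8] rot [ 0.05  0.12 -0.36]
[0.56432322 0.17350486 0.07228563]
```

View pics/b.png

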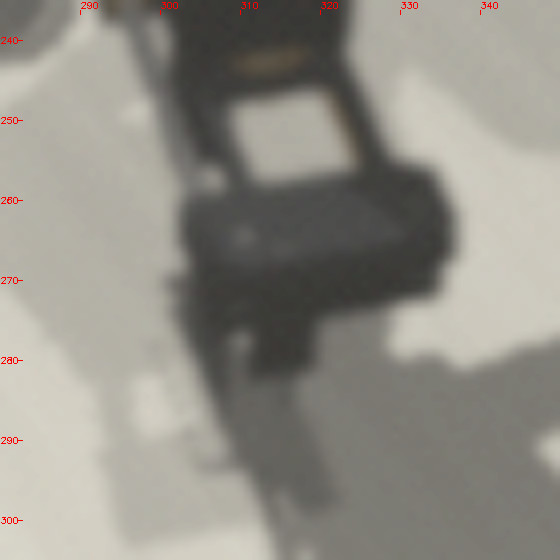

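The finger tip is at (314,282) and straddles the case's +y end, top edge at about row 279. Next I shift about 6 mm towards +y and ease down.

```bash
python3 -m jog '[[[0,6,0],[0,0,-0.3],0],[[0,6,4],[0,0,-0.3],0],[[0,6,8],[0,0,-0.3],0],[[0,6,11],[0,0,-0.3],0],[[0,6,13],[0,0,-0.3],0]]'; python3 go.py .566 .179 .042 162.6
```

```text
time_s: 5.15
position: [0.5643, 0.179, 0.0568]
tcp_rot: [[-0.954, 0.3, -0.001], [0.3, 0.954, -0.0], [0.001, -0.001, -1.0]]
force: [0.3, -0.1, -0.2]
opening: 1.0
t 5.15 pos [0.5643 0.179  0.0568] yaw 162.55 F [ 0.35 -0.06 -0.21] open 1.0 j [  6.8  40.8  94.   -0.   45.3 -65.7]
shift [-1.6  0.5 14.8] rot [-0.03 -0.06 -0.05]
```

```bash
python3 -m jog '[[[-1,0,7],[0,0,0],0],[[-1,0,13],[0,0,0],0],[[-1,0,15],[0,0,0],0],[[-1,0,15],[0,0,0],0.15],[[-1,0,15],[0,0,0],0.25],[[-1,0,15],[0,0,0],0.4],[[-1,0,15],[0,0,0],0.6],[[-1,0,15],[0,0,0],0.8],[[-1,0,15],[0,0,0],0.8],[[-1,0,15],[0,0,0],0.8]]'; python3 go.py .566 .179 .042 162.6
```

```text
time_s: 5.98
position: [0.5657, 0.1785, 0.0428]
tcp_rot: [[-0.954, 0.3, -0.0], [0.3, 0.954, -0.0], [0.0, -0.0, -1.0]]
force: [-0.8, -1.0, 1.7]
opening: 0.664
t 5.98 pos [0.5657 0.1785 0.0428] yaw 162.55 F [-0.84 -1.02  1.75] open 0.664 j [  6.7  42.1  94.1  -0.   43.7 -65.8]
shift [-0.2  0.6  0.8] rot [-0.03 -0.   -0.05]
```

Gripped: the opening of 0.664 equals 58 mm, the case width. Lifting.

```bash
python3 -m jog '[[[0,0,-10],[0,0,0],0.8],[[0,0,-40],[0,0,0],0.8],[[0,0,-80],[0,0,0],0.8],[[0,0,-120],[0,0,0],0.8],[[0,0,-155],[0,0,0],0.8],[[0,0,-190],[0,0,0],0.8],[[0,0,-225],[0,0,0],0.8],[[0,0,-245],[0,0,7],0.8],[[0,0,-255],[0,0,14],0.8],[[0,0,-257],[0,0,21],0.8],[[0,0,-257],[0,0,28],0.8],[[0,0,-257],[0,0,35],0.8]]'; python3 go.py .61 -.24 .30 42.6
```

```text
time_s: 6.98
position: [0.5654, 0.179, 0.3005]
tcp_rot: [[-0.605, 0.797, 0.001], [0.797, 0.605, 0.001], [-0.0, 0.001, -1.0]]
force: [-0.3, 0.5, -2.4]
opening: 0.664
t 6.98 pos [0.5654 0.179  0.3005] yaw 127.2 F [-0.25  0.49 -2.45] open 0.664 j [  6.8  23.2  81.3   0.   75.4 -30.4]
shift [-3.607e+02 -2.177e+02  3.000e-01] rot [ 5.00e-02 -4.00e-02  8.46e+01]
```

```bash
python3 -m jog '[[[-20,-12,0],[0,0,7],0.8],[[-50,-30,0],[0,0,14],0.8],[[-80,-48,0],[0,0,21],0.8],[[-111,-67,0],[0,0,28],0.8],[[-142,-86,0],[0,0,35],0.8],[[-174,-105,0],[0,0,42],0.8],[[-205,-124,0],[0,0,49],0.8],[[-236,-142,0],[0,0,56],0.8],[[-268,-162,0],[0,0,63],0.8],[[-299,-180,0],[0,0,70],0.8],[[-330,-199,0],[0,0,77],0.8],[[-361,-218,0],[0,0,84.6],0.8]]'; python3 -m jog '[[[0,0,0],[0,0,0],0.8],[[0,0,0],[0,0,0],0.8],[[0,0,0],[0,0,0],0.8]]';  python3 go.py .581 -.269 .187 42.6
python3 - <<'E'
from h import *
T=np.mean([vision.capture("top").astype(float) for _ in range(3)],0);S=np.mean([vision.capture("scene").astype(float) for _ in range(3)],0)
b=crop(np.clip(S*.7,0,255).astype(np.uint8),190,70,100,110,5);a=crop(np.clip(T,0,255).astype(np.uint8),390,170,60,110,5)
cv2.imwrite("pics/c.png",np.hstack([b,a])); s=bot.read_state(); p=s["position"]+[0,0,.05]
print(p,proj("scene",p),proj("top",p))
E
```

```text
time_s: 7.98
position: [0.6125, -0.2416, 0.2998]
tcp_rot: [[0.731, 0.682, -0.0], [0.682, -0.731, 0.001], [0.0, -0.001, -1.0]]
force: [0.5, 0.6, -1.5]
opening: 0.663
time_s: 8.23
position: [0.6123, -0.2397, 0.2993]
tcp_rot: [[0.727, 0.687, -0.001], [0.687, -0.727, 0.002], [0.0, -0.002, -1.0]]
force: [0.2, 1.0, -1.2]
opening: 0.664
t 8.23 pos [ 0.6123 -0.2397  0.2993] yaw 43.39 F [ 0.19  1.01 -1.25] open 0.664 j [-31.1  28.9  71.6   0.1  79.5  15.5]
shift [-42.9  -0.  112.3] rot [-0.11 -0.02  0.79]
[ 0.61296197 -0.2389977   0.34985357] [[220.53024901 116.38629045]] [[414.89786609 180.64650579]]
```

View pics/c.png

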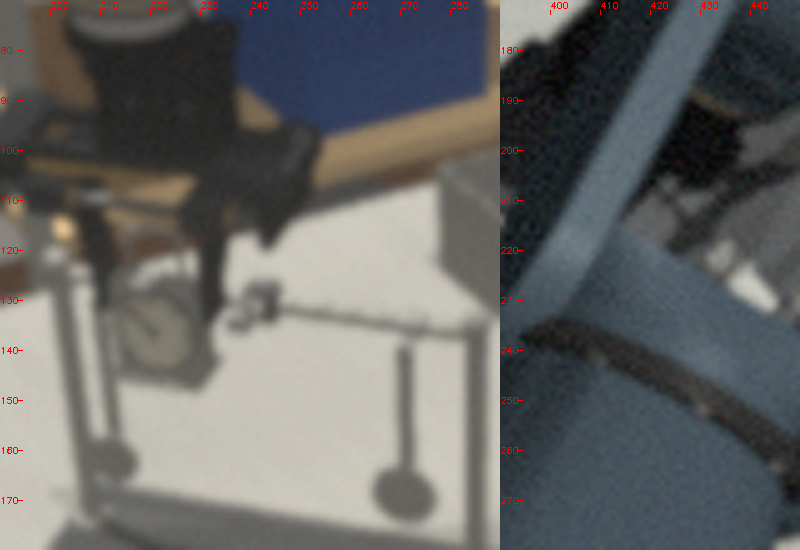

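The dial faces out, with its centre at about (221,137) in the scene view, left of the hook at (237,134). I'll overlay the modelled hook on the clean frames to refine the seat position.

```bash
python3 - <<'E'
from h import *
from fit import pts,res,R
from scipy.optimize import least_squares
f=least_squares(res,[.55,-.3,np.radians(45),0,.15],loss="soft_l1").x
def W(L): return np.array(L,float)/1000@R(f[2]).T+[f[0],f[1],0]
out=[]
for n,A,(x,y) in(("scene",np.load("S.npy")*.8,(222,112)),("top",np.load("T.npy")*1.2,(422,206))):
    s=10;im=cv2.resize(np.clip(A,0,255).astype(np.uint8)[y:y+45,x:x+40,::-1],None,fx=s,fy=s,interpolation=cv2.INTER_CUBIC)
    def dr(L,col): cv2.polylines(im,[((proj(n,W(L))-[x,y]+.5)*s).round().astype(int)],False,col,1)
    dr([(0,-150,218),(0,150,218)],(255,0,0))
    for yy in(-7,7):
        dr([(0,yy,218),(36.5,yy,220)],(0,255,0)); dr([(36.5,yy,235),(36.5,yy,220),(44.5,yy,220),(50,yy,229)],(0,0,255))
    dr([(50,-7,229),(50,7,229)],(0,0,255));dr([(36.5,-7,235),(36.5,7,235)],(0,255,255))
    out.append(im)
cv2.imwrite("pics/d.png",np.hstack(out))
s=bot.read_state();A=s["tcp_rot"];p=s["position"];print("dial pred",proj("scene",p+A@[.0135,0,0]+[0,0,-.0083]), "corners top", proj("scene",[p+A@[.01,q,0]+[0,0,.0212] for q in(-.029,.029)]))
E
```

```text
dial pred [[220.6435651  136.14751102]] corners top [[229.43040802 128.13622502]
 [210.98449578 125.51151035]]
```

View pics/d.png

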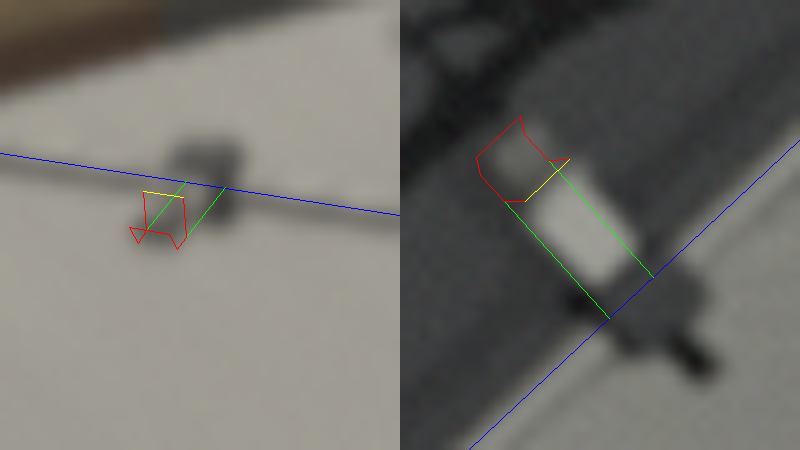

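Predicted and seen dial positions agree to within 1 px. The modelled hook is within about 2 mm, so I take the seat at (0.530, -0.317). Now to the pre-hang point, 45 mm out with the wire 17 mm above the nominal floor.

```bash
python3 go.py .5645 -.2852 .187 43; python3 -m jog '[[[0,0,20],[0,0,0.4],0.8],[[0,0,50],[0,0,0.4],0.8],[[0,0,80],[0,0,0.4],0.8],[[0,0,105],[0,0,0.4],0.8],[[-10,0,112],[0,0,0.4],0.8],[[-30,0,112],[0,0,0.4],0.8],[[-50,0,112],[0,0,0.4],0.8],[[-62,0,112],[0,0,0.4],0.8],[[-66,0,112],[0,0,0.4],0.8],[[-66,0,112],[0,0,0.4],0.8],[[-66,0,112],[0,0,0.4],0.8]]'; python3 go.py .5315 -.3156 .187 43
```

```text
t 8.53 pos [ 0.613  -0.239   0.2999] yaw 43.48 F [ 0.25 -0.18 -2.09] open 0.664 j [-31.   28.9  71.6   0.   79.5  15.5]
shift [-67.    0.2 112.8] rot [ 0.   -0.01  0.48]
time_s: 9.45
position: [0.5655, -0.2858, 0.1884]
tcp_rot: [[0.732, 0.681, 0.002], [0.681, -0.732, -0.0], [0.001, 0.001, -1.0]]
force: [0.1, 0.1, -1.3]
opening: 0.66
t 9.45 pos [ 0.5655 -0.2858  0.1884] yaw 42.94 F [ 0.05  0.14 -1.32] open 0.66 j [-36.9  33.   82.8   0.   64.1  10.1]
shift [-45.2  -1.3   1.4] rot [ 0.09 -0.06 -0.06]
```

```bash
python3 -m jog '[[[-10,-1,0],[0,0,0],0.8],[[-20,-1,0],[0,0,0],0.8],[[-27,-1,0],[0,0,0],0.8],[[-29,-1,0],[0,0,0],0.8],[[-29,-1,0],[0,0,0],0.8],[[-29,-1,0],[0,0,0],0.8]]'; python3 go.py .5315 -.3156 .187 43
python3 - <<'E'
from h import *
S=np.mean([vision.capture("scene").astype(float) for _ in range(8)],0);np.save("S2.npy",S)
s=bot.read_state();A=s["tcp_rot"];p=s["position"]
T=np.mean([vision.capture("top").astype(float) for _ in range(4)],0)
a=crop(np.clip(S*.65,0,255).astype(np.uint8),205,110,55,60,8);b=crop(np.clip(T*1.3,0,255).astype(np.uint8),415,200,45,60,8)
cv2.imwrite("pics/e.png",np.hstack([a,b]))
print("F",s["force"],"dial",proj("scene",p+A@[.0135,0,0]+[0,0,-.0083]),"wire ends",proj("scene",[p+A@[0,q,0]+[0,0,.0522] for q in(-.016,.016)]),"case top front",proj("scene",[p+A@[.01,q,0]+[0,0,.0212] for q in(-.029,.029)]))
E
```

```text
time_s: 9.95
position: [0.5429, -0.3049, 0.1875]
tcp_rot: [[0.732, 0.681, 0.0], [0.681, -0.732, 0.0], [0.0, -0.0, -1.0]]
force: [0.2, 0.4, -2.3]
opening: 0.664
t 9.95 pos [ 0.5429 -0.3049  0.1875] yaw 42.94 F [ 0.21  0.4  -2.25] open 0.664 j [-39.6  32.3  84.4   0.   63.2   7.5]
shift [-15.7   0.1   0.5] rot [-0.   -0.02 -0.06]
F [ 0.43369248  0.3983462  -1.63129222] dial [[234.88936739 150.87543555]] wire ends [[239.69060697 133.60702641]
 [230.44006554 132.21327687]] case top front [[242.97275175 144.0056309 ]
 [226.36566945 141.40275806]]
```

View pics/e.png

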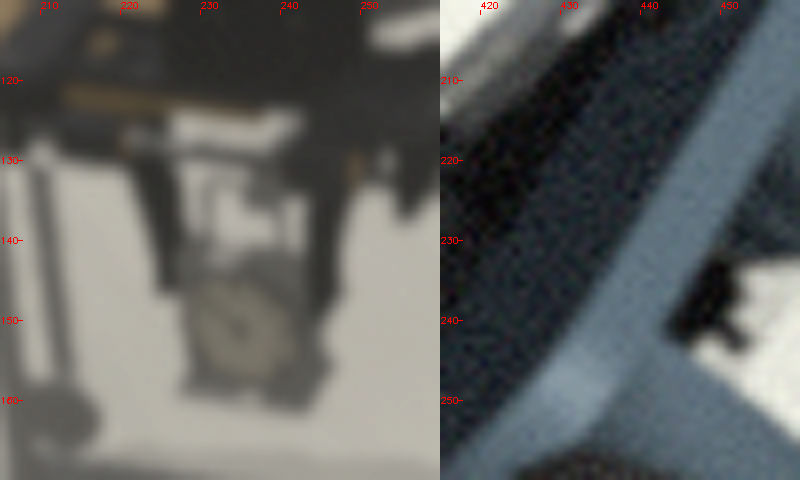

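Seen through the bail (legs at columns 230 and 239.5), the hook sits about 1 px to the right of centre, so I shift +1.5 mm along rail y while moving in. Then I start feeling down.

```bash
python3 -m jog '[[[-4,-1.5,0],[0,0,0],0.8],[[-8,-1.5,0],[0,0,0],0.8],[[-12,-1.5,0],[0,0,0],0.8],[[-14,-1.5,0],[0,0,0],0.8],[[-14,-1.5,0],[0,0,0],0.8],[[-14,-1.5,0],[0,0,0],0.8]]'; python3 -m jog '[[[0,0,1],[0,0,0],0.8],[[0,0,2],[0,0,0],0.8],[[0,0,2],[0,0,0],0.8],[[0,0,2],[0,0,0],0.8]]'; python3 go.py .5300 -.317 .170 43
```

```text
time_s: 11.05
position: [0.5316, -0.3134, 0.1876]
tcp_rot: [[0.732, 0.681, 0.0], [0.681, -0.732, 0.0], [0.0, 0.0, -1.0]]
force: [-0.4, 0.5, -1.4]
opening: 0.662
time_s: 11.38
position: [0.5318, -0.313, 0.1854]
tcp_rot: [[0.732, 0.682, -0.0], [0.682, -0.732, 0.0], [0.0, -0.0, -1.0]]
force: [0.8, -0.6, -2.4]
opening: 0.665
t 11.38 pos [ 0.5318 -0.313   0.1854] yaw 42.99 F [ 0.77 -0.56 -2.44] open 0.665 j [-40.8  32.   85.4   0.   62.6   6.2]
shift [-4.1  1.8 15.4] rot [-0.02 -0.   -0.01]
```

```bash
for i in 1; do python3 -m jog '[[[0,0,1],[0,0,0],0.8],[[0,0,2],[0,0,0],0.8],[[0,0,2],[0,0,0],0.8]]'; done; python3 go.py .5300 -.317 .170 43
```

```text
time_s: 11.63
position: [0.532, -0.3131, 0.1835]
tcp_rot: [[0.732, 0.682, 0.0], [0.682, -0.732, 0.0], [0.0, 0.0, -1.0]]
force: [0.2, 0.2, -1.6]
opening: 0.666
t 11.63 pos [ 0.532  -0.3131  0.1835] yaw 42.98 F [ 0.15  0.16 -1.64] open 0.666 j [-40.8  32.2  85.5   0.   62.3   6.2]
shift [-4.1  1.5 13.5] rot [ 0.01 -0.02 -0.02]
```

```bash
python3 -m jog '[[[-2,0,0],[0,0,0],0.8],[[-2,0,1],[0,0,0],0.8],[[-2,0,1],[0,0,0],0.8]]'; python3 -m jog '[[[0,0,1],[0,0,0],0.8],[[0,0,1],[0,0,0],0.8]]'; python3 -m jog '[[[0,0,1],[0,0,0],0.8],[[0,0,1],[0,0,0],0.8]]'; python3 go.py .5300 -.317 .170 43
```

```text
time_s: 11.88
position: [0.5308, -0.3143, 0.183]
tcp_rot: [[0.732, 0.682, 0.001], [0.682, -0.732, 0.0], [0.001, 0.001, -1.0]]
force: [1.5, 1.8, 0.9]
opening: 0.661
time_s: 12.05
position: [0.5309, -0.3146, 0.1821]
tcp_rot: [[0.732, 0.682, 0.002], [0.682, -0.732, -0.001], [0.001, 0.001, -1.0]]
force: [2.2, 1.9, 1.6]
opening: 0.662
time_s: 12.22
position: [0.5309, -0.3147, 0.1809]
tcp_rot: [[0.732, 0.682, 0.001], [0.682, -0.732, -0.001], [0.001, 0.001, -1.0]]
force: [3.0, 1.5, 2.4]
opening: 0.664
t 12.22 pos [ 0.5309 -0.3147  0.1809] yaw 42.97 F [3.05 1.52 2.43] open 0.664 j [-41.   32.3  85.7   0.   61.9   6. ]
shift [-2.2  1.1 10.9] rot [ 0.08 -0.04 -0.03]
```

Contact at TCP z of about 0.183: a soft force, upwards and outwards, as the sloping keeper should give. Continuing down in small steps.

```bash
for k in 1; do python3 -m jog '[[[0,0,1],[0,0,0],0.8],[[0,0,1],[0,0,0],0.8]]';python3 -m jog '[[[0,0,1],[0,0,0],0.8],[[0,0,1],[0,0,0],0.8]]'; done | grep -E 'pos|force'
```

```text
position: [0.5308, -0.3147, 0.1796]
force: [3.3, 3.0, 1.6]
position: [0.5306, -0.3146, 0.1785]
force: [3.0, 2.7, 2.6]
```

```bash
python3 -m jog '[[[0,0,1],[0,0,0],0.8],[[0,0,1],[0,0,0],0.8]]'; python3 go.py .5300 -.317 .170 43
```

```text
time_s: 12.72
position: [0.5303, -0.3143, 0.177]
tcp_rot: [[0.732, 0.682, -0.0], [0.682, -0.732, 0.001], [0.0, -0.001, -1.0]]
force: [5.1, 2.5, -0.7]
opening: 0.663
t 12.72 pos [ 0.5303 -0.3143  0.177 ] yaw 42.97 F [ 5.1   2.49 -0.72] open 0.663 j [-41.   32.6  85.9   0.   61.5   6. ]
shift [-2.   1.8  7. ] rot [-0.03 -0.02 -0.03]
```

```bash
python3 -m jog '[[[1,0,1],[0,0,0],0.8],[[1,0,1],[0,0,0],0.8]]'; python3 go.py .5300 -.317 .170 43
```

```text
time_s: 12.88
position: [0.5298, -0.3136, 0.1755]
tcp_rot: [[0.731, 0.682, -0.003], [0.682, -0.731, 0.001], [-0.002, -0.003, -1.0]]
force: [-0.1, 1.0, -2.0]
opening: 0.664
t 12.88 pos [ 0.5298 -0.3136  0.1755] yaw 43.01 F [-0.13  1.01 -1.98] open 0.664 j [-41.   32.7  86.   -0.1  61.5   6.1]
shift [-2.2  2.7  5.5] rot [-0.17  0.11  0.01]
```

```bash
python3 -m jog '[[[0,0,1],[0,0,0],0.8],[[0,0,1],[0,0,0],0.8]]'; python3 go.py .5300 -.317 .170 43
```

```text
time_s: 13.05
position: [0.5298, -0.3137, 0.1754]
tcp_rot: [[0.732, 0.682, -0.003], [0.682, -0.732, 0.001], [-0.001, -0.002, -1.0]]
force: [-0.7, 2.2, 1.2]
opening: 0.665
t 13.05 pos [ 0.5298 -0.3137  0.1754] yaw 42.98 F [-0.67  2.23  1.16] open 0.665 j [-41.   32.7  86.   -0.1  61.4   6.1]
shift [-2.1  2.6  5.4] rot [-0.13  0.08 -0.02]
```

It came to a hard stop at TCP z 0.1754, so the floor is about 5.6 mm above nominal. Now I press gently.

```bash
python3 -m jog '[[[0,0,1],[0,0,0],0.8],[[0,0,1],[0,0,0],0.8],[[0,0,1],[0,0,0],0.8]]'|grep -E 'pos|force'; python3 go.py .5300 -.317 .170 43
```

```text
position: [0.5299, -0.3137, 0.1753]
force: [-2.6, 3.4, 5.4]
t 13.3 pos [ 0.5299 -0.3137  0.1753] yaw 42.98 F [-2.62  3.4   5.4 ] open 0.663 j [-41.   32.7  86.   -0.1  61.4   6.1]
shift [-2.2  2.4  5.3] rot [-0.08  0.07 -0.02]
```

```bash
python3 -m jog '[[[0,0,0.8],[0,0,0],0.8],[[0,0,0.8],[0,0,0],0.8],[[0,0,0.8],[0,0,0],0.8],[[0,0,0.8],[0,0,0],0.8]]'|grep -E 'pos|force'; python3 go.py .5300 -.317 .170 43
```

```text
position: [0.53, -0.3137, 0.1751]
force: [-3.8, 3.0, 8.6]
t 13.63 pos [ 0.53   -0.3137  0.1751] yaw 42.99 F [-3.8   2.98  8.64] open 0.663 j [-41.   32.7  86.   -0.1  61.3   6.1]
shift [-2.2  2.4  5.1] rot [-0.06  0.07 -0.01]
```

```bash
python3 -m jog '[[[0,0,0],[0,0,0],0.8],[[0,0,0],[0,0,0],0.8],[[0,0,0],[0,0,0],0.8],[[0,0,0],[0,0,0],0.8]]'|grep -E 'pos|force'; python3 -m jog '[[[0,0,-1],[0,0,0],0.8],[[0,0,-2.5],[0,0,0],0.8],[[0,0,-2.5],[0,0,0],0.8]]'|grep -E 'pos|force'
python3 - <<'E'
from h import *
S=np.mean([vision.capture("scene").astype(float) for _ in range(8)],0)
cv2.imwrite("pics/f.png",crop(np.clip(S*.65,0,255).astype(np.uint8),205,110,60,60,9))
s=bot.read_state();A=s["tcp_rot"];p=s["position"]
print("F",s["force"],p,"dial",proj("scene",p+A@[.0135,0,0]+[0,0,-.0083]),"wire ends",proj("scene",[p+A@[0,q,0]+[0,0,.0522] for q in(-.016,.016)]))
E
```

```text
position: [0.53, -0.3138, 0.1751]
force: [-3.1, 3.2, 8.3]
position: [0.5308, -0.3142, 0.176]
force: [-0.4, 0.3, -1.7]
F [ 0.5389501  -0.34296884 -2.11833791] [ 0.53097284 -0.31384437  0.17599211] dial [[237.19083478 151.41865076]] wire ends [[241.98350271 134.39532438]
 [232.84457938 133.01563114]]
```

View pics/f.png

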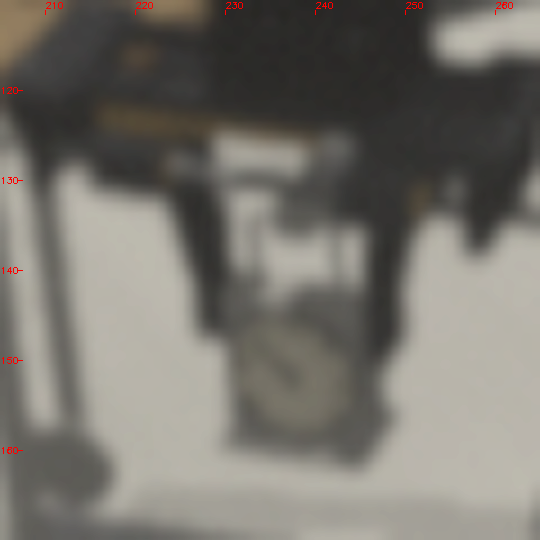

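The bail legs (columns 232.5 and 242) straddle the hook end (about 237.5) and the dial faces out. A gentle upward tug will show whether the keeper has caught the wire.

```bash
python3 -m jog '[[[0,0,-1],[0,0,0],0.8],[[0,0,-2],[0,0,0],0.8],[[0,0,-2],[0,0,0],0.8]]'|grep -E 'pos|force'; python3 -m jog '[[[0,0,-0.7],[0,0,0],0.8],[[0,0,-0.7],[0,0,0],0.8],[[0,0,-0.7],[0,0,0],0.8]]'|grep -E 'pos|force'
```

```text
position: [0.5307, -0.3137, 0.1777]
force: [-0.8, -0.9, -5.5]
position: [0.5303, -0.3137, 0.1782]
force: [-0.0, -1.6, -8.7]
```

The keeper holds the wire: the tug rose to about 7 N after roughly 2 mm of slack. I'll press home once more, back off to neutral, and let go.

```bash
python3 -m jog '[[[0,0,1.5],[0,0,0],0.8],[[0,0,3],[0,0,0],0.8],[[0,0,4.2],[0,0,0],0.8],[[0,0,5.1],[0,0,0],0.8],[[0,0,5.1],[0,0,0],0.8],[[0,0,5.1],[0,0,0],0.8]]'|grep -E 'pos|force'; python3 -m jog '[[[0,0,-1],[0,0,0],0.8],[[0,0,-2],[0,0,0],0.8],[[0,0,-2],[0,0,0],0.8],[[0,0,-2],[0,0,0],0.8]]'|grep -E 'pos|force'
```

```text
position: [0.5318, -0.3141, 0.1752]
force: [-0.5, 0.5, 6.8]
position: [0.5308, -0.3137, 0.1754]
force: [0.1, 0.3, -0.9]
```

```bash
python3 -m jog '[[[0,0,0],[0,0,0],0.33],[[0,0,0],[0,0,0],0.31],[[0,0,0],[0,0,0],0.28],[[0,0,0],[0,0,0],0.24],[[0,0,0],[0,0,0],0.18],[[0,0,0],[0,0,0],0.1],[[0,0,0],[0,0,0],0.03],[[0,0,0],[0,0,0],0],[[0,0,0],[0,0,0],0],[[0,0,0],[0,0,0],0]]'; python3 -m jog '[[[0,0,-5],[0,0,0],0],[[0,0,-12],[0,0,0],0],[[0,0,-20],[0,0,0],0],[[0,0,-30],[0,0,0],0],[[0,0,-45],[0,0,0],0],[[0,0,-65],[0,0,0],0],[[0,0,-90],[0,0,0],0],[[0,0,-120],[0,0,0],0],[[0,0,-150],[0,0,0],0],[[0,0,-170],[0,0,0],0],[[0,0,-180],[0,0,0],0],[[0,0,-180],[0,0,0],0]]'
python3 -m jog '[[[0,0,0],[0,0,0],0],[[0,0,0],[0,0,0],0],[[0,0,0],[0,0,0],0],[[0,0,0],[0,0,0],0],[[0,0,0],[0,0,0],0],[[0,0,0],[0,0,0],0],[[0,0,0],[0,0,0],0],[[0,0,0],[0,0,0],0],[[0,0,0],[0,0,0],0],[[0,0,0],[0,0,0],0],[[0,0,0],[0,0,0],0],[[0,0,0],[0,0,0],0]]'
python3 - <<'E'
from h import *
c=lambda:np.mean([vision.capture("scene").astype(float) for _ in range(6)],0)
S=c();f=lambda S:crop(np.clip(S*.65,0,255).astype(np.uint8),195,105,100,90,8)
cv2.imwrite("pics/g.png",f(S)[:600,:800]); S2=c();print("motion",np.abs(S2-S)[110:170,210:260].max(),np.abs(S2-S).max())
E
```

```text
time_s: 16.78
position: [0.531, -0.3138, 0.1759]
tcp_rot: [[0.732, 0.682, 0.0], [0.682, -0.732, -0.0], [-0.0, 0.0, -1.0]]
force: [0.0, 0.4, 0.1]
opening: 0.993
time_s: 17.78
position: [0.5321, -0.3147, 0.3598]
tcp_rot: [[0.732, 0.682, 0.006], [0.682, -0.732, -0.005], [0.001, 0.007, -1.0]]
force: [-0.7, -0.1, -0.0]
opening: 1.0
time_s: 18.78
position: [0.531, -0.3138, 0.3559]
tcp_rot: [[0.732, 0.682, 0.0], [0.682, -0.732, -0.0], [0.0, 0.0, -1.0]]
force: [0.5, 0.5, -0.5]
opening: 1.0
motion 3.833333333333343 13.333333333333343
```

View pics/g.png

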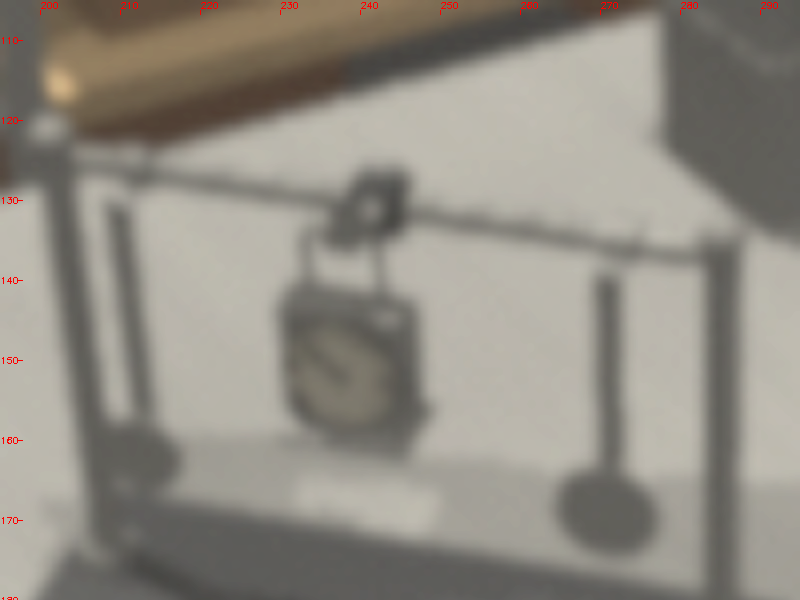

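The thermometer hangs still and upright on the middle hook with its dial facing out: bail at about (237,135), dial at (237,151). The robot is clear, so I'm handing in.

```bash
python3 -c "
from rig import bot
print(bot.hand_in())"
```

```text
the job is handed in; nothing more can be done
None
```

The thermometer is hanging on the middle hook, dial out, with the keeper shut over its bail. I handed the job in at about 19.5 s of the 69 s allowed; the hand-in gave no verdict.

- **Feeling for the hook:** The keeper gave a soft resistance, then the force dropped. The wire met the hard floor about 5.6 mm above nominal, so the hook seems to be bent high.
- **Pressing home:** The first press was about 10 N down, about 11 N in total with some sideways force. A second press was about 8 N. None of the readings came near the 20 N limit.
- **Keeper:** Between the presses I tugged upward, and the keeper held against about 7 N after roughly 2 mm of slack. I did not read the keeper angle directly.
- **Last checks:** After letting go I raised the gripper 180 mm. The final picture shows the thermometer upright with the dial out and the spoon and skimmer in place, and repeated frames showed no motion at the thermometer. I did not measure the bystanders again; I felt no contact with any of them.
- **Disagreement:** The two cameras differed by 2 to 5 mm on where the thermometer and hook were. I settled that by feel and by looking at close range.

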